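Draw the strainer basket out of its housing with the hook

TASK

Take the hook tool from its holder, catch the wire bail of the strainer basket deep in the leaning bore and draw the basket out with the hook alone, never touching the basket with the gripper or arm. Set it down gently and upright on the flat white drain tray, unhook it, and hang the hook tool back in the holder's slot with its collar resting on the shelf. Leave the cork block, the brush and the flat grey stone where they lie.

Things in the scene. Friction and masses are not known exactly. Their poses are not given: they have to be found in the camera images.
- housing: Fixed grey housing: foot plate 150x110x10 mm, open barrel (outside 82 mm, flange 102 mm at its mouth), closed pipe stub at the back. Origin at bench level; z up; front is -x. The bore (diameter 70 mm, 124 mm deep) leans 35 degrees from vertical towards the front: axis from floor to mouth (-0.574, 0, 0.819) in this frame.
- bore_mouth (a point): Centre of the open mouth of the bore, on the bore axis, in the plane of the flange's outer face, about 138 mm above the bench.
- bore_floor (a point): Centre of the closed floor of the bore, 124 mm down the bore axis from the mouth.
- strainer: Loose aluminium cup, outside 64 mm, 28 mm high, perforated, about 130 g, with a rigid bail of 4.4 mm wire, 59 mm over its legs. Origin: centre of its underside; z towards the bail, which lies in the y-z plane; its straight top bar (34 mm along y) is 54 mm above the underside, 26 mm above the rim. Starts on the bore's floor, lying on its lower wall, z along the bore, y level.
- bail_mid (a point): Middle of the straight top bar of the strainer's bail, on the wire's centre line; at the start about 70 mm below the bore's mouth, on the bore axis within 3 mm.
- holder: Fixed dark steel hook holder: foot plate, post at the back (+x), shelf 60 mm wide, 10 mm thick, top 125 mm above the bench. A 16 mm wide slot through the shelf runs along x, open at the front (-x, edge 32 mm before the origin), ending 30 mm behind it. Origin at bench level under the tool's place; z up.
- holder_seat (a point): Point on the shelf's top level in the middle of the slot where the hook tool's origin belongs.
- hook_tool: Loose hook, 120 g. Wooden handle 26 (x) by 20 (y) mm, 6 to 81 mm above the origin; collar 34 mm wide, 6 mm thick, under it; a 5 mm rod runs down -z to a J in the x-z plane, bend 100 mm below the origin, lip 16 mm from the rod at +x, tip 12.5 mm above the bend's centre line, 11 mm gap to the rod. Origin: rod axis at the collar's underside. Starts hanging upright in the slot.
- hook_bend (a point): Bottom of the J, on the wire's centre line, midway between rod and lip (8 mm towards +x from the rod's axis, 100 mm below the hook tool's origin).
- drain_tray: Fixed white drain tray turned over, 285 (x) by 186 (y) by 34 mm high; its flat slotted top is a level surface. Origin at bench level under its centre.
- tray_top (a point): Centre of the drain tray's flat top, 34 mm above the bench.
- cork_block: Loose cork sanding block 52x86x30 mm, a bystander. Origin at the centre of its underside.
- lime_brush: Loose slim brush 16x143x16 mm, a bystander. Origin at the centre of its underside.
- stone_slip: Loose flat grey-green slip stone 46x111x13 mm, a bystander. Origin at the centre of its underside.

How it is judged:
By the outcome, as a careful person would: the job done as asked, in the order asked, and still so for the second after the job is handed in, with the robot touching nothing.
It also fails if it takes over 72 s, if anything falls off the work surface, if the arm or the gripper's body presses on something with over 40 N, if the wrist force passes 120 N, or if a joint passes its speed limit or range.

ROBOT

A 7-joint arm with a two-finger parallel gripper is mounted at the origin on a cart in front of the work surface, level with it; the furniture and walls round the work are solid. World frame = base frame: x ahead of the robot, y to its left, z up, the work surface at z = 0. Lengths are in m, angles in degrees, forces in N, time in s.
With the tool pointing down it reaches from about 0.425 to 0.875 m from the base axis. Payload 4.7 kg.
Tool frame: the origin (TCP) lies at the very end of the fingers, on their centre line; the grasp point (between the pads) lies env.grip_point_offset behind it (env.grip_point_offset is the distance from the TCP to the grasp point, in m); z points along the fingers, y is the direction in which the jaws open and shut (so a half turn about z gives the same grasp; the last joint's range is limited). The gripper opens to 87 mm and grips with 3 to 60 N. Pads are 19 mm wide; open, the fingers measure 117 mm over their backs; the gripper's body (75 mm by 190 mm) begins 51 mm behind the grasp point.
Start: joints at [68.302, 18.392, -4.016, 83.108, 1.295, 78.541, -3.26], TCP at [0.249, -0.601, 0.223] pointing down, gripper open.
Joint ranges: [-163.93, 163.93], [-17.29, 119.83], [-79.2, 71.16], [3.27, 140.29], [-89.18, 269.18], [5.43, 117.66], [-154.24, 154.24]. Speed limits (degrees/s): [147.25, 147.25, 180, 180, 180, 180, 180].

INTERFACE

Orientations are given as [roll, pitch, yaw] about the fixed x, y, z axes, in that order (R = Rz(yaw) Ry(pitch) Rx(roll)).
In Python, from cell import env gives the robot as it stands.
- The arm moves only by the tool send_rows, never from a script. Its argument "plan" is a list of rows, each a list of 7 numbers: the finger opening in mm, from 0 to 87, then the shift along the tool's x, y, z in mm, then the turn, a rotation vector about the tool's x, y, z in rad. A call has 1 to 12 rows; each row shifts and turns the commanded pose from where the row before left it, along the tool's axes as they then stand; what a row does not reach is not made up. A row lasts 1/10 s, in which the tool goes at most 50 mm and 8.59 degrees, less where a joint would pass 70% of its speed; a pose out of reach is approached as far as the arm can. A call is refused whole if a number of a shift passes 50 or a number of a turn 0.15, either way. A call with a gripper value outside its range is refused whole. The fingers move at their own pace and stop on an object; "grip_force" is the grip in N (left out, the last holds). Time passes only in rows, so rows that do not move let the fingers close. It gives the time, the measured TCP pose, the force and the opening at its end, in the units of the state.
- env.get_obs(): the state, without advancing time (a new reading comes with each control period).
- env.read_camera(name): name is "scene" or "top"; returns the picture (384x512x3 uint8, red, green, blue); there is no depth.
- env.get_calibration(name): a dict with "fx", "fy", "cx", "cy" (pixels), "extrinsics" (4x4, takes a point from camera to world coordinates). Camera axes: x right, y down, z forward; pixel columns grow to the right and rows downward; lengths in m; the calibration is good to about 2 mm. A picture is of the moment at which its call begins. get_calibration takes no time and is no camera call.
- env.sign_off(): hands the job in, once; it reports no verdict.
Trained networks look in the newest picture that a camera, given by its name, has taken for a name from the list of things; names that differ only in an ending like _2 or _b are one class to them, and where a whole thing is asked for, a point or a joint stands for the part that bears it (a point fixed in the world has none). Each returns a list of dicts, best first, with "confidence" (0 to 1); they miss things now and then, are a little off and sometimes report something else, mostly with a low value. They report only what shows in the picture. A call takes as long as a camera call.
- env.regions_of(camera, query): "region" (384x512 bool, what is visible of it) and "rect" ([left, top, right, bottom] in pixels, round what is visible of it).
The state is a dict: "time_s": time; "qpos": joint angles; "joint_velocities": joint speeds; "effort": joint torques, N m; "tool_pos": TCP position; "tool_rot": TCP orientation; "force": force on the tool from outside, world axes, zero at the start; "wrist_torque": the same for the moment, N m; "grip_width": finger opening in m.
Only numpy, scipy, OpenCV 4.12 (cv2) and the standard library are available. Lean on these libraries where they do the work, as an engineer would, in place of code of your own. Each camera call takes 0.05 s, during which the arm holds its last target. There are 200 camera calls.

## Working session

There is one attempt and no reset: what is moved stays moved. The work goes in short steps, Python scripts to look and compute and a tool call to move; the robot and the scene stay as the last step left them, time stands still between calls to the robot, and variables do not carry over. Pictures are saved under pics/ and viewed, about 8 in all and at most 12, crops included, and the job is handed in when it is done.

Besides the shell and the picture viewer there is one more tool, called after "Request:" as a command line: name --pt "numbers of a row" for each row, then --argument value for the rest. send_rows: Moves the arm, as the interface text tells. Its arguments: {"type":"object","properties":{"plan":{"type":"array"},"grip_force":{"type":"number"}},"required":["plan"]}

```bash
ls; mkdir -p pics; python3 - <<'E'
from cell import env
import cv2,numpy as np
print(env.get_obs(), env.grip_point_offset)
for c in ["scene","top"]:
    im=env.read_camera(c); cv2.imwrite(f"pics/{c}0.png",im[:,:,::-1])
    k=env.get_calibration(c); print(c,k)
    for q in ["housing","strainer","holder","hook_tool","drain_tray","cork_block","lime_brush","stone_slip"]:
        print(q,[(round(d["confidence"],2),[round(float(v)) for v in d["rect"]]) for d in env.regions_of(c,q)[:2]])
a=cv2.imread("pics/scene0.png");b=cv2.imread("pics/top0.png")
E
```

```text
pics
{'time_s': 0.0, 'qpos': array([68.30224733, 18.43835511, -4.01418252, 83.1752648 ,  1.29572214,
       78.53858014, -3.25947586]), 'joint_velocities': array([ 0.00334688,  0.01152471, -0.13126617,  0.04563268,  0.03384036,
       -0.11773405, -0.06217564]), 'effort': array([ 4.97548408e-04, -4.91287100e+01, -4.03993120e-01, -3.12518513e+01,
       -6.43322314e-02,  4.38447192e-02,  1.80346033e-04]), 'tool_pos': array([ 0.24853113, -0.60002282,  0.22146612]), 'tool_rot': array([-1.79893075e+02,  6.79868619e-03,  2.25069048e+01]), 'force': array([-0.00150732,  1.26094435, -0.86275644]), 'wrist_torque': array([ 0.00137803,  0.0092188 , -0.04540438]), 'grip_width': 0.08693682864305509} 0.0187
scene {'fx': 430.10737365592706, 'fy': 430.10737365592706, 'cx': 263.31235264474867, 'cy': 188.06340699989593, 'extrinsics': array([[ 0.93382629, -0.24996275,  0.25590445,  0.17000429],
       [-0.35732249, -0.68577864,  0.63405701, -0.91998133],
       [ 0.01700317, -0.68353952, -0.72971543,  1.11247675],
       [ 0.        ,  0.        ,  0.        ,  1.        ]])}
housing [(0.77, [275, 215,
[... 478 characters left out ...]
.71110874e-01,  2.31691162e-01,
         1.75832559e-01],
       [-9.98367220e-01, -5.55301639e-02,  1.33901380e-02,
        -3.89177151e-02],
       [-1.37460440e-04, -2.32077727e-01, -9.72697234e-01,
         1.53142664e+00],
       [ 0.00000000e+00,  0.00000000e+00,  0.00000000e+00,
         1.00000000e+00]])}
housing [(0.61, [305, 151, 349, 213])]
strainer [(0.45, [323, 181, 341, 194])]
holder [(0.75, [127, 178, 161, 218])]
hook_tool [(0.73, [326, 214, 352, 244]), (0.61, [128, 186, 146, 204])]
drain_tray [(0.83, [182, 182, 274, 246])]
cork_block [(0.57, [323, 214, 355, 248])]
lime_brush [(0.66, [350, 222, 393, 239])]
stone_slip [(0.97, [123, 225, 158, 240]), (0.37, [325, 213, 350, 246])]
```

View pics/scene0.png

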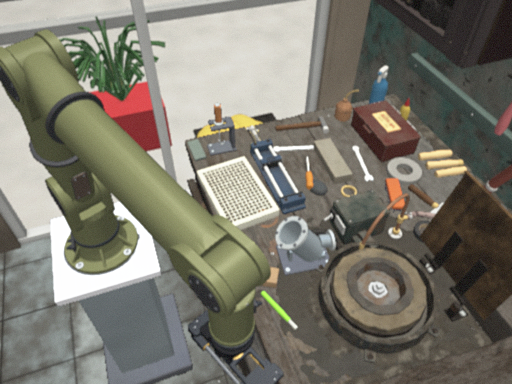

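View pics/top0.png

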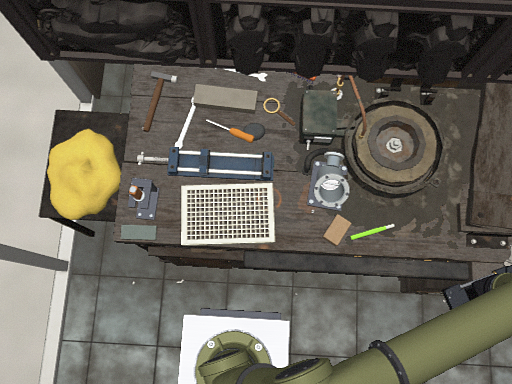

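```bash
python3 - <<'E'
import cv2,numpy as np
a=cv2.imread("pics/scene0.png");b=cv2.imread("pics/top0.png")
def c(im,x,y,w,h,s): return cv2.resize(im[y:y+h,x:x+w],None,fx=s,fy=s,interpolation=cv2.INTER_CUBIC)
# 400x300 tiles
t=[c(a,262,205,80,60,5),c(b,290,145,80,60,5),c(a,190,95,80,60,5),c(b,110,170,80,60,5)]
m=np.vstack([np.hstack(t[:2]),np.hstack(t[2:])]);cv2.imwrite("pics/m0.png",m)
E
```

```text
(no output)
```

View pics/m0.png

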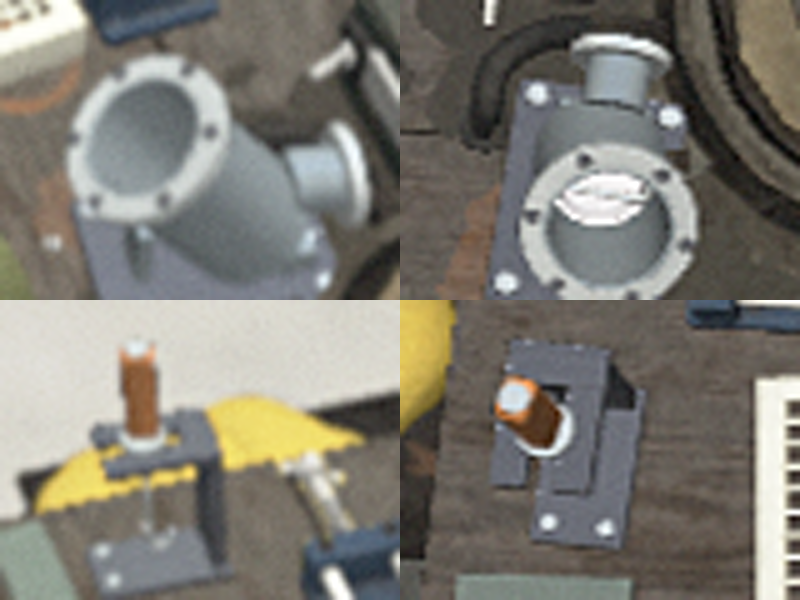

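```bash
cat > h.py <<'E'
from cell import env
import cv2,numpy as np
from scipy.optimize import minimize,least_squares
from scipy.spatial.transform import Rotation as Ro
K={c:env.get_calibration(c) for c in("scene","top")}
def proj(c,P):
    k=K[c];E=k["extrinsics"];q=(np.atleast_2d(P)-E[:3,3])@E[:3,:3]
    return np.c_[k["fx"]*q[:,0]/q[:,2]+k["cx"],k["fy"]*q[:,1]/q[:,2]+k["cy"]]
def plane(c,uv,z):
    k=K[c];E=k["extrinsics"];d=E[:3,:3]@[(uv[0]-k["cx"])/k["fx"],(uv[1]-k["cy"])/k["fy"],1]
    return E[:3,3]+d*(z-E[2,3])/d[2]
def tri(uvs):
    f=lambda p:np.concatenate([proj(c,p)[0]-uv for c,uv in uvs.items()])
    r=least_squares(f,[.5,0,.1]);return r.x,r.fun
def frame(x,y,yaw,T):
    return np.asarray(T)@Ro.from_euler('z',yaw,degrees=True).as_matrix().T+[x,y,0]
E
python3 - <<'E'
from h import *
im={c:cv2.GaussianBlur(cv2.imread(f"pics/{c}0.png"),(0,0),.7).min(axis=2).astype(float) for c in K}
s,co=np.sin(np.radians(35)),np.cos(np.radians(35))
th=np.linspace(0,2*np.pi,120,endpoint=False)
def ring(r): # about mouth, housing frame; mouth x relative unknown -> param is mouth xy
    return np.c_[r*np.cos(th)*co,r*np.sin(th),0.138+r*np.cos(th)*s]
def samp(c,P):
    p=proj(c,P).astype(np.float32);return cv2.remap(im[c],p[:,:1],p[:,1:],1).ravel()
def cost(p,cs=("scene","top")):
    t=0
    for c in cs:
        an=np.mean([np.median(samp(c,frame(*p,ring(r)))) for r in(.038,.041,.045,.049)])
        a=samp(c,frame(*p,ring(.0490))).mean()-np.minimum(samp(c,frame(*p,ring(.0545))),150).mean()
        b=samp(c,frame(*p,ring(.0375))).mean()-samp(c,frame(*p,ring(.032))).mean()
        t-=a+(b if c=="scene" else 0)+.3*an
    return t
m0=plane("top",(329.5,189),.138);print("m0",m0)
for cs in(("scene","top"),("scene",),("top",)):
    best=min((minimize(cost,[m0[0]+dx,m0[1]+dy,y],args=(cs,),method="Nelder-Mead",options=dict(initial_simplex=[[m0[0]+dx,m0[1]+dy,y],[m0[0]+dx+.006,m0[1]+dy,y],[m0[0]+dx,m0[1]+dy+.006,y],[m0[0]+dx,m0[1]+dy,y+8]])) for dx in(-.01,0,.01) for dy in(-.01,0,.01) for y in(-15,-7,0)),key=lambda r:r.fun)
    print(cs,best.x.round(4),best.fun)
T=lambda u,v:(290+(u-400+.5)/5-.5,145+(v+.5)/5-.5)
S=lambda u,v:(262+(u+.5)/5-.5,205+(v+.5)/5-.5)
for b in[(537,93),(671,118),(506,282)]: print("bolt",plane("top",T(*b),.013))
print("bolt s",plane("scene",S(318,280),.013))
T=lambda u,v:(110+(u-400+.5)/5-.5,170+(v-300+.5)/5-.5)
S=lambda u,v:(190+(u+.5)/5-.5,95+(v-300+.5)/5-.5)
print("handle top",tri({"top":T(518,395),"scene":S(137,350)}))
print("collar",tri({"top":T(549,430),"scene":S(142,440)}))
for b in[(512,343),(608,350),(588,492),(492,485)]: print("shelf",plane("top",T(*b),.125))
for b in[(548,522),(605,527)]: print("bolt",plane("top",T(*b),.012))
for b in[(100,550),(112,579)]: print("bolt s",plane("scene",S(*b),.012))
for b in[(533,535),(617,547),(643,395)]: print("foot",plane("top",T(*b),.01))
for q in["drain_tray","cork_block","lime_brush","stone_slip"]:
    z={"drain_tray":.034,"cork_block":.03,"lime_brush":.016,"stone_slip":.013}[q]
    env.read_camera("top"); r=env.regions_of("top",q)[0]; ct=cv2.minAreaRect(np.argwhere(r["region"])[:,::-1].astype(np.float32))
    print(q,plane("top",ct[0],z).round(3),[plane("top",p,z).round(3)[:2].tolist() for p in cv2.boxPoints(ct)])
E
```

```text
m0 [ 0.52803782 -0.25055734  0.138     ]
('scene', 'top') [ 0.5242 -0.2571 -6.2734] -260.7203898111979
('scene',) [ 0.5231 -0.2583 -6.4455] -152.41027018229164
('top',) [ 0.5253 -0.256  -4.402 ] -116.9351277669271
bolt [ 0.64254495 -0.22784537  0.013     ]
bolt [ 0.63076467 -0.31386341  0.013     ]
bolt [ 0.51736469 -0.21152891  0.013     ]
bolt s [ 0.62427665 -0.31058835  0.013     ]
handle top (array([0.4806077 , 0.30219118, 0.20407174]), array([-0.04644391,  0.29370115,  0.36004814, -0.11754154]))
collar (array([0.47910129, 0.30217092, 0.12448613]), array([-0.03702324,  0.24165658,  0.29112655, -0.09404173]))
shelf [0.5308722  0.32953926 0.125     ]
shelf [0.52985407 0.27257155 0.125     ]
shelf [0.44420417 0.27535259 0.125     ]
shelf [0.44515041 0.33154573 0.125     ]
bolt [0.44526013 0.32359452 0.012     ]
bolt [0.44412921 0.28762633 0.012     ]
bolt s [0.44322234 0.32198753 0.012     ]
bolt s [0.4425264  0.28671207 0.012     ]
foot [0.4368369  0.33254796 0.01      ]
foot [0.4322485 0.2792427 0.01     ]
foot [0.53066185 0.27280563 0.01      ]
drain_tray [0.456 0.048 0.034] [[0.54, 0.203], [0.565, -0.088], [0.375, -0.102], [0.351, 0.181]]
cork_block [ 0.427 -0.29   0.03 ] [[0.401, -0.242], [0.481, -0.289], [0.454, -0.337], [0.374, -0.29]]
lime_brush [ 0.431 -0.401  0.016] [[0.413, -0.333], [0.462, -0.466], [0.449, -0.47], [0.401, -0.337]]
stone_slip [0.388 0.319 0.013] [[0.407, 0.376], [0.413, 0.267], [0.37, 0.263], [0.364, 0.371]]
```

```bash
cat >> h.py <<'E'
def Rm(rpy): return Ro.from_euler('xyz',rpy,degrees=True)
def plan(way,grip,start=None):
    """way: (pos, Rotation, nrows); prints rows grouped by 12"""
    o=env.get_obs(); p,R=(o["tool_pos"],Rm(o["tool_rot"])) if start is None else start
    p=np.array(p,float);rows=[]
    for P,Q,n in way:
        p0,R0=p.copy(),R; dv=(R0.inv()*Q).as_rotvec()
        for i in range(1,n+1):
            tp=p0+(np.array(P)-p0)*i/n; tR=R0*Ro.from_rotvec(dv*i/n)
            d=np.round(R.inv().apply(tp-p)*1000,1); w=np.round((R.inv()*tR).as_rotvec(),3)
            p=p+R.apply(d)/1000; R=R*Ro.from_rotvec(w)
            rows.append([grip]+[float(v)+0. for v in d]+[float(v)+0. for v in w])
    for i in range(0,len(rows),12): print(str(rows[i:i+12]).replace(" ","").replace(".0,",",").replace(".0]","]"))
    return p,R
E
python3 - <<'E'
from h import *
D=lambda y:Rm([180,0,y])
plan([((.42,-.45,.33),D(15),6),((.53,-.10,.34),D(5),9),((.479,.302,.29),D(-1.5),9),],87)
E
```

```text
[[87,36,-12.2,-17.9,0,0,0.022],[87,35.6,-13.1,-17.9,0,0,0.022],[87,35.4,-13.8,-17.9,0,0,0.022],[87,35.1,-14.6,-17.9,0,0,0.021],[87,34.8,-15.3,-17.9,0,0,0.022],[87,34.4,-16.1,-17.9,0,0,0.022],[87,21.9,-34.4,-1.1,0,0,0.019],[87,21.2,-34.8,-1.1,0,0,0.02],[87,20.5,-35.2,-1.2,0,0,0.019],[87,19.8,-35.6,-1.1,0,0,0.02],[87,19.2,-36,-1.1,0,0,0.019],[87,18.4,-36.4,-1.1,0,0,0.019]]
[[87,17.7,-36.7,-1.1,0,0,0.02],[87,17,-37.1,-1.1,0,0,0.019],[87,16.3,-37.3,-1.2,0,0,0.02],[87,-1.8,-45,5.6,0,0,0.013],[87,-2.3,-45,5.5,0,0,0.012],[87,-2.9,-44.9,5.6,0,0,0.013],[87,-3.5,-44.9,5.5,0,0,0.012],[87,-4,-44.8,5.6,0,0,0.013],[87,-4.6,-44.8,5.5,0,0,0.012],[87,-5.1,-44.8,5.6,0,0,0.013],[87,-5.7,-44.6,5.5,0,0,0.012],[87,-6.3,-44.6,5.6,0,0,0.013]]
```

Request:
send_rows --pt "87 36 -12 -18 0 0 0.022" --pt "87 36 -13 -18 0 0 0.022" --pt "87 35 -14 -18 0 0 0.022" --pt "87 35 -15 -18 0 0 0.022" --pt "87 35 -15 -18 0 0 0.022" --pt "87 34 -16 -18 0 0 0.022" --pt "87 22 -34 -1 0 0 0.02" --pt "87 21 -35 -1 0 0 0.02" --pt "87 21 -35 -1 0 0 0.02" --pt "87 20 -36 -1 0 0 0.02" --pt "87 19 -36 -1 0 0 0.02" --pt "87 18 -36 -1 0 0 0.02"

```text
time_s: 2.5
tool_pos: [0.4941, -0.2157, 0.3369]
tool_rot: [180.0, -0.0, 8.0]
force: [-0.2, -0.6, -0.6]
grip_width: 0.087
```

Request:
send_rows --pt "87 18 -37 -1 0 0 0.02" --pt "87 17 -37 -1 0 0 0.02" --pt "87 16 -37 -1 0 0 0.02" --pt "87 -2 -45 5 0 0 0.013" --pt "87 -2 -45 5 0 0 0.012" --pt "87 -3 -45 5 0 0 0.013" --pt "87 -4 -45 5 0 0 0.012" --pt "87 -4 -45 5 0 0 0.013" --pt "87 -5 -45 5 0 0 0.012" --pt "87 -5 -45 5 0 0 0.013" --pt "87 -6 -45 5 0 0 0.012" --pt "87 -6 -45 5 0 0 0.013"

```text
time_s: 3.7
tool_pos: [0.4813, 0.3043, 0.2947]
tool_rot: [180.0, -0.1, -1.9]
force: [0.7, -0.1, 0.1]
grip_width: 0.0871
```

Request:
send_rows --pt "87 -1 1 30 0 0 0" --pt "87 -1 1 30 0 0 0" --pt "87 0 0 30 0 0 0" --pt "87 0 0 30 0 0 0" --pt "87 0 0 24 0 0 0" --pt "87 0 0 0 0 0 0" --pt "18 0 0 0 0 0 0" --pt "18 0 0 0 0 0 0" --pt "18 0 0 0 0 0 0" --pt "18 0 0 0 0 0 0" --pt "18 0 0 0 0 0 0" --pt "18 0 0 0 0 0 0" --grip_force 40

```text
time_s: 4.9
tool_pos: [0.4798, 0.3009, 0.1508]
tool_rot: [-180.0, -0.0, -1.8]
force: [-1.5, 0.4, 0.4]
grip_width: 0.0471
```

```bash
python3 - <<'E'
from h import *
o=env.get_obs();print(o["tool_pos"],o["tool_rot"],o["grip_width"],o["qpos"].round(1),o["force"])
E
```

```text
[0.47976856 0.3008678  0.15083989] [-1.79997292e+02 -2.99957568e-02 -1.84793966e+00] 0.047132414618381684 [   3.9   15.8  -44.7   99.4   11.8   69.7 -135.7] [-1.46000559  0.38805173  0.39544444]
```

Request:
send_rows --pt "10 0 0 0 0 0 0" --pt "10 0 0 0 0 0 0" --pt "10 0 0 0 0 0 0" --pt "10 0 0 0 0 0 0" --pt "10 0 0 0 0 0 0" --pt "10 0 0 0 0 0 0" --pt "10 0 0 -5 0 0 0" --pt "10 0 0 -5 0 0 0" --grip_force 40

```text
time_s: 5.7
tool_pos: [0.4795, 0.3006, 0.1606]
tool_rot: [180.0, 0.0, -1.8]
force: [-0.8, 0.3, -0.8]
grip_width: 0.0195
```

```bash
python3 - <<'E'
from h import *
o=env.get_obs();print(o["tool_pos"],o["tool_rot"],o["grip_width"],o["qpos"].round(1),o["force"])
a=env.read_camera("scene")[:,:,::-1];b=env.read_camera("top")[:,:,::-1]
def c(im,x,y,w,h,s): return cv2.resize(np.ascontiguousarray(im[y:y+h,x:x+w]),None,fx=s,fy=s,interpolation=cv2.INTER_CUBIC)
cv2.imwrite("pics/g1.png",np.hstack([c(a,190,75,100,100,4),c(b,100,150,100,100,4)]))
E
```

```text
[0.47946559 0.30055268 0.16056612] [ 1.79968917e+02  3.31640295e-02 -1.84839189e+00] 0.01954218828644645 [   4.1   15.2  -44.8   98.7   11.3   70.7 -135.4] [-0.76680328  0.34776462 -0.78735357]
```

View pics/g1.png

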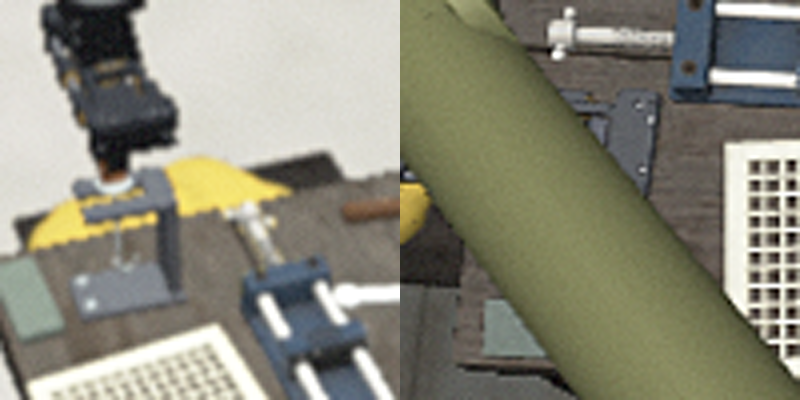

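```bash
cat >> h.py <<'E'
M=np.array([.5242,-.257,.138]);Q=Rm([180,-35,-7]);A=-Q.as_matrix()[:,2];X=Q.as_matrix()[:,0]
def tcp(e,d): return M+A*(.1258-d/1000)+X*e/1000
E
python3 - <<'E'
from h import *
D=lambda y:Rm([180,0,y])
print(A,X,tcp(-26,-30),tcp(-26,88))
plan([((.479,.301,.285),D(-1.8),5),((.50,.02,.33),D(-4),8),(tcp(-26,-30),Q,10)],10)
E
```

```text
[-0.56930108  0.06990138  0.81915204] [ 0.81304621 -0.09982952  0.57357644] [ 0.41436369 -0.2435138   0.2507109 ] [ 0.48154122 -0.25176216  0.15405096]
[[10,-0.2,0,-24.7,0,0,0],[10,-0.2,0,-24.7,0,-0.001,0],[10,-0.2,0,-24.7,0,0,-0.001],[10,-0.2,0,-24.7,0,0,0],[10,-0.2,0,-24.8,-0.001,0,0],[10,3.7,35,-5.6,0,0,0.005],[10,3.9,35,-5.6,0,0,0.005],[10,4.1,35,-5.6,0,0,0.004],[10,4.2,35,-5.6,0,0,0.005],[10,4.4,35,-5.6,0,0,0.005],[10,4.6,34.9,-5.6,0,0,0.005],[10,4.7,34.9,-5.6,0,0,0.005]]
[[10,4.9,34.9,-5.6,0,0,0.005],[10,-6.7,26.9,7.9,-0.002,0.061,0.005],[10,-7,26.9,7.6,-0.001,0.061,0.005],[10,-7.4,26.9,7.2,-0.002,0.061,0.005],[10,-7.6,27,6.7,-0.001,0.061,0.005],[10,-7.9,27,6.3,-0.002,0.061,0.005],[10,-8.2,27,5.9,-0.001,0.061,0.005],[10,-8.3,27,5.4,-0.002,0.061,0.005],[10,-8.5,27.1,5,-0.001,0.061,0.005],[10,-8.7,27.1,4.4,-0.002,0.061,0.005],[10,-8.8,27.2,4,-0.002,0.061,0.005]]
```

Request:
send_rows --pt "10 0 0 -25 0 0 0" --pt "10 0 0 -25 0 0 0" --pt "10 0 0 -25 0 0 0" --pt "10 0 0 -25 0 0 0" --pt "10 0 0 -25 0 0 0" --pt "10 4 35 -6 0 0 0.005" --pt "10 4 35 -6 0 0 0.005" --pt "10 4 35 -6 0 0 0.005" --pt "10 4 35 -6 0 0 0.005" --pt "10 4 35 -5 0 0 0.005" --pt "10 5 35 -5 0 0 0.005" --pt "10 5 35 -5 0 0 0.005"

```text
time_s: 7.0
tool_pos: [0.4979, 0.0532, 0.325]
tool_rot: [180.0, -0.0, -3.9]
force: [0.1, -0.9, -0.8]
grip_width: 0.02
```

Request:
send_rows --pt "10 5 35 -6 0 0 0.005" --pt "10 -7 27 8 -0.002 0.061 0.005" --pt "10 -7 27 8 -0.001 0.061 0.005" --pt "10 -7 27 7 -0.002 0.061 0.005" --pt "10 -8 27 7 -0.001 0.061 0.005" --pt "10 -8 27 6 -0.002 0.061 0.005" --pt "10 -8 27 6 -0.001 0.061 0.005" --pt "10 -8 27 5 -0.002 0.061 0.005" --pt "10 -8 27 5 -0.001 0.061 0.005" --pt "10 -9 27 4 -0.002 0.061 0.005" --pt "10 -9 27 4 -0.002 0.061 0.005" --pt "10 0 0 0 0 0 0"

```text
time_s: 8.2
tool_pos: [0.4513, -0.2658, 0.2402]
tool_rot: [-179.0, -32.6, -7.7]
force: [-0.5, 1.0, -1.6]
grip_width: 0.0196
```

```bash
python3 - <<'E'
from h import *
o=env.get_obs();print(o["tool_pos"],o["tool_rot"],o["grip_width"],o["qpos"].round(1),o["force"])
print("want",tcp(-26,-30))
plan([(tcp(-26,-30),Q,2)],10)
a=env.read_camera("scene")[:,:,::-1];b=env.read_camera("top")[:,:,::-1]
def c(im,x,y,w,h,s): return cv2.resize(np.ascontiguousarray(im[y:y+h,x:x+w]),None,fx=s,fy=s,interpolation=cv2.INTER_CUBIC)
cv2.imwrite("pics/i1.png",np.hstack([c(a,250,165,100,130,4),c(b,280,110,100,130,4)]))
E
```

```text
[ 0.45127775 -0.26580649  0.24015417] [-179.00372792  -32.59328416   -7.742549  ] 0.019615885786692 [ 48.2 -17.2  -7.  123.6 -27.1  49.  -42.9] [-0.4712852   1.01832017 -1.60933029]
want [ 0.41436369 -0.2435138   0.2507109 ]
[[10,-13.8,-8.8,-15,-0.005,0.021,-0.006],[10,-13.5,-8.8,-15.2,-0.005,0.021,-0.005]]
```

View pics/i1.png

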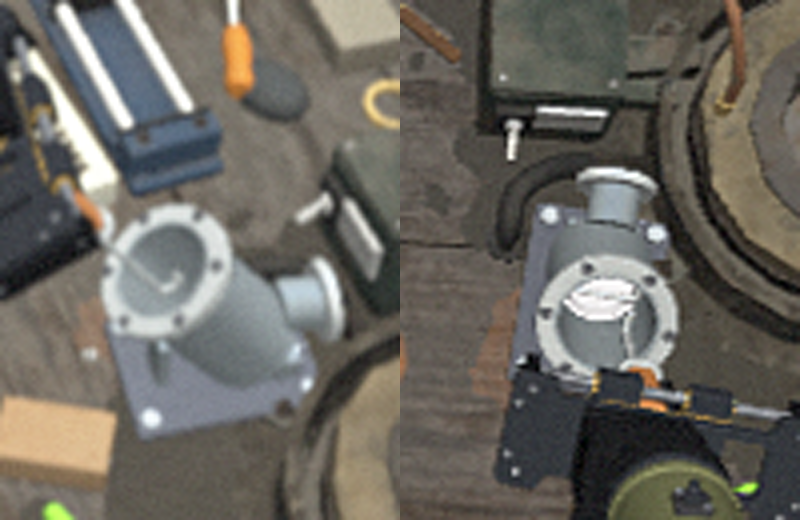

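```bash
cat >> h.py <<'E'
Y=np.cross(A,X)
BAR=M-A*.070-X*.002
def tcpb(hx,h,phi,s=0):
    q=Rm([180,-phi,-7]);m=q.as_matrix()
    return BAR+A*s/1000-m[:,0]*hx/1000-m[:,2]*(.1258-h/1000),q
def hookpts(o,pts):
    m=Rm(o["tool_rot"]).as_matrix();return np.array([o["tool_pos"]+m[:,0]*x/1000+m[:,2]*(.1258-h/1000) for x,h in pts])
E
python3 - <<'E'
from h import *
o=env.get_obs()
for c,off,o2 in(("scene",(250,165),0),("top",(280,110),400)):
    f=lambda P:((proj(c,P)-off)*4+[o2,0]).round()
    print(c,"bend,tip,rodtop",f(hookpts(o,[(8,0),(16,12),(0,100)])).tolist(),"bar",f([BAR-Y*.017,BAR+Y*.017]).tolist())
for s in(-0,):
  print(tcpb(24,-70,15)[0],tcpb(23,18,15)[0],tcpb(8,18,15)[0])
for a in[(24,-85,15),(23,18,15)]:print(np.hypot(*tcpb(*a)[0][:2]))
plan([(*tcpb(24,-88,15),6)],10)
E
```

```text
scene bend,tip,rodtop [[176.0, 275.0], [178.0, 263.0], [97.0, 220.0]] bar [[214.0, 322.0], [200.0, 286.0]]
top bend,tip,rodtop [[626.0, 316.0], [630.0, 310.0], [635.0, 374.0]] bar [[624.0, 295.0], [579.0, 287.0]]
[ 0.48911653 -0.25269229  0.26242882] [ 0.51268156 -0.25558571  0.17768617] [ 0.52706245 -0.25735146  0.18156846]
0.5468956564239299
0.5728581323431925
[[10,7.3,-2.4,-2.6,-0.002,-0.051,-0.001],[10,7.2,-2.5,-3,-0.003,-0.052,0],[10,7.1,-2.4,-3.4,-0.002,-0.051,-0.001],[10,6.8,-2.4,-3.7,-0.002,-0.052,0],[10,6.6,-2.4,-4.1,-0.002,-0.051,-0.001],[10,6.5,-2.4,-4.5,-0.003,-0.052,0]]
```

Request:
send_rows --pt "10 7 -2.5 -3 -0.002 -0.051 0" --pt "10 7 -2.5 -3 -0.002 -0.051 0" --pt "10 7 -2.5 -3 -0.002 -0.051 0" --pt "10 7 -2.5 -4 -0.002 -0.051 0" --pt "10 7 -2.5 -4 -0.002 -0.051 0" --pt "10 6 -2.5 -4 -0.002 -0.051 0" --pt "10 0 0 0 0 0 0" --pt "10 0 0 0 0 0 0"

```text
time_s: 9.1
tool_pos: [0.4856, -0.2502, 0.28]
tool_rot: [-179.9, -15.3, -6.9]
force: [-0.9, 0.0, -1.6]
grip_width: 0.0199
```

```bash
python3 - <<'E'
from h import *
a=env.read_camera("scene")[:,:,::-1];b=env.read_camera("top")[:,:,::-1]
o=env.get_obs();print(o["tool_pos"],o["tool_rot"],o["qpos"].round(1),o["force"],"want",tcpb(24,-88,15)[0])
def c(im,x,y,w,h,s): return cv2.resize(np.ascontiguousarray(im[y:y+h,x:x+w]),None,fx=s,fy=s,interpolation=cv2.INTER_CUBIC)
cv2.imwrite("pics/i2.png",np.hstack([c(a,265,185,66,80,6),c(b,300,150,66,80,6)]))
for c,off,o2 in(("scene",(265,185),0),("top",(300,150),396)):
    f=lambda P:((proj(c,P)-off+.5)*6-.5+[o2,0]).round().tolist()
    print(c,"bend,tip,rodtop",f(hookpts(o,[(8,0),(16,12),(0,100)])),"bar",f([BAR-Y*.017,BAR+Y*.017]),"mouthcirc",f([M+X*.051,M-X*.051,M+Y*.051,M-Y*.051]))
E
```

```text
[ 0.48429672 -0.25090973  0.27940799] [-179.87938606  -15.20315125   -7.05669052] [ 48.   -5.9 -18.1 104.6  -8.4  67.2 -64.9] [ 0.29681012  0.33219534 -1.1445141 ] want [ 0.48449251 -0.25212453  0.27981549]
scene bend,tip,rodtop [[158.0, 249.0], [170.0, 229.0], [98.0, 130.0]] bar [[233.0, 366.0], [213.0, 311.0]] mouthcirc [[245.0, 226.0], [68.0, 334.0], [126.0, 199.0], [187.0, 367.0]]
top bend,tip,rodtop [[593.0, 233.0], [599.0, 217.0], [618.0, 255.0]] bar [[614.0, 205.0], [547.0, 193.0]] mouthcirc [[611.0, 147.0], [567.0, 340.0], [484.0, 227.0], [693.0, 263.0]]
```

View pics/i2.png

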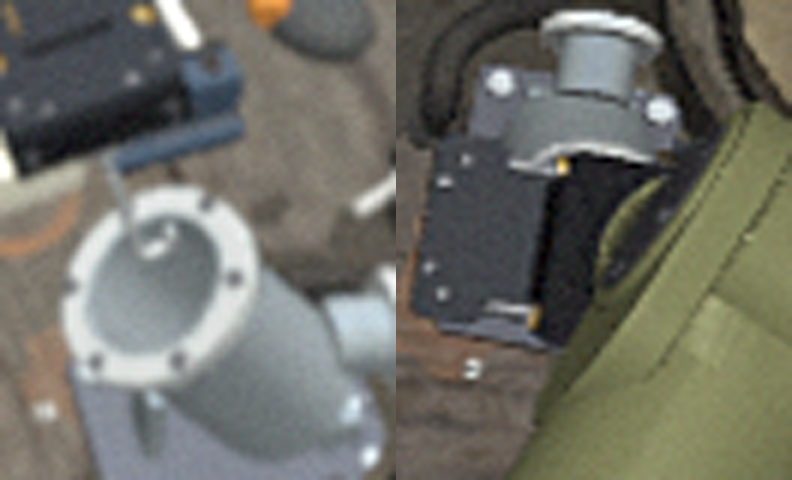

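```bash
python3 - <<'E'
from h import *
plan([(*tcpb(24,-10,15),5),(*tcpb(23.5,18,15),5)],10)
E
```

```text
[[10,0,0.3,15.5,0,-0.001,0],[10,0.1,0.2,15.6,-0.001,0,0],[10,0,0.3,15.5,0,-0.001,-0.001],[10,0.1,0.2,15.6,0,-0.001,0],[10,0.1,0.3,15.5,-0.001,-0.001,0],[10,0.1,0,5.6,0,0,0],[10,0.1,0,5.6,0,0,0],[10,0.1,0,5.6,0,0,0],[10,0.1,0,5.6,0,0,0],[10,0.1,0,5.6,0,0,0]]
```

Request:
send_rows --pt "10 0 0.3 15.5 0 -0.001 0" --pt "10 0 0.3 15.5 0 -0.001 0" --pt "10 0 0.3 15.5 0 -0.001 0" --pt "10 0 0.3 15.5 0 0 0" --pt "10 0 0.3 15.5 0 0 0" --pt "10 0 0 0 0 0 0"

```text
time_s: 9.8
tool_pos: [0.5028, -0.2544, 0.2023]
tool_rot: [-179.8, -14.8, -7.1]
force: [-0.9, 0.3, -1.4]
grip_width: 0.0197
```

Request:
send_rows --pt "10 0 0 4 0 0 0" --pt "10 0 0 4 0 0 0" --pt "10 0 0 4 0 0 0" --pt "10 0 0 4 0 0 0" --pt "10 0 0 0 0 0 0"

```text
time_s: 10.3
tool_pos: [0.5088, -0.2554, 0.1891]
tool_rot: [-179.9, -15.0, -7.1]
force: [0.0, 0.9, -1.2]
grip_width: 0.0198
```

Request:
send_rows --pt "10 0 0 3 0 0 0" --pt "10 0 0 3 0 0 0" --pt "10 0 0 3 0 0 0" --pt "10 0 0 3 0 0 0" --pt "10 0 0 0 0 0 0"

```text
time_s: 10.8
tool_pos: [0.5119, -0.2557, 0.1774]
tool_rot: [-179.9, -15.0, -7.1]
force: [-0.3, 0.3, -0.8]
grip_width: 0.0195
```

```bash
python3 - <<'E'
from h import *
a=env.read_camera("scene")[:,:,::-1]
o=env.get_obs();print(o["tool_pos"],o["tool_rot"],o["force"],o["wrist_torque"])
p,q=tcpb(23.5,18,15);print("err tool axes mm",q.inv().apply(o["tool_pos"]-p)*1000)
def c(im,x,y,w,h,s): return cv2.resize(np.ascontiguousarray(im[y:y+h,x:x+w]),None,fx=s,fy=s,interpolation=cv2.INTER_CUBIC)
cv2.imwrite("pics/i3.png",c(a,265,185,66,80,7))
E
```

```text
[ 0.51195251 -0.25578403  0.17770687] [-179.86776843  -15.02418286   -7.06172075] [-0.2203786   0.13935691 -0.5345969 ] [ 0.1245528   0.41864933 -0.05666122]
err tool axes mm [-0.17025639  0.28568414 -0.20102015]
```

View pics/i3.png

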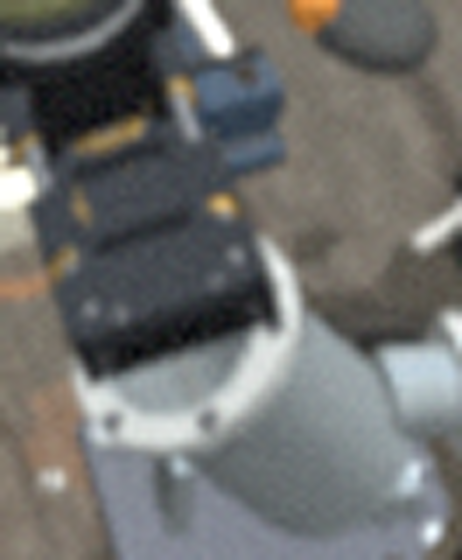

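Request:
send_rows --pt "10 3 0 0 0 0 0" --pt "10 3 0 0 0 0 0" --pt "10 3 0 0 0 0 0" --pt "10 3 0 0 0 0 0" --pt "10 3 0 0 0 0 0" --pt "10 0 0 0 0 0 0"

```text
time_s: 11.45
tool_pos: [0.527, -0.2577, 0.1822]
tool_rot: [-179.9, -15.1, -7.0]
force: [1.1, 1.3, -1.3]
grip_width: 0.0199
```

Request:
send_rows --pt "10 0 0 -3 0 0 0" --pt "10 0 0 -3 0 0 0" --pt "10 0 0 -3 0 0 0" --pt "10 0 0 -3 0 0 0" --pt "10 0 0 -3 0 0 0" --pt "10 0 0 0 0 0 0" --pt "10 0 0 0 0 0 0"

```text
time_s: 12.15
tool_pos: [0.5226, -0.2573, 0.1966]
tool_rot: [-179.9, -15.1, -7.1]
force: [0.7, 0.2, -1.2]
grip_width: 0.0199
```

Request:
send_rows --pt "10 -1 0 -3 0 0 0" --pt "10 -1 0 -3 0 0 0" --pt "10 -1 0 -3 0 0 0" --pt "10 -1 0 -3 0 0 0" --pt "10 -1 0 -3 0 0 0" --pt "10 0 0 0 0 0 0" --pt "10 0 0 0 0 0 0"

```text
time_s: 12.85
tool_pos: [0.5141, -0.2563, 0.21]
tool_rot: [-179.9, -15.1, -7.1]
force: [0.7, 0.2, -1.5]
grip_width: 0.0199
```

```bash
python3 - <<'E'
from h import *
for i in range(3):
    b=env.read_camera("top")[:,:,::-1];o=env.get_obs();print(o["force"].round(2),o["wrist_torque"].round(3))
print(o["tool_pos"],o["tool_rot"])
E
```

```text
[ 0.1  -0.27 -1.2 ] [ 0.055  0.323 -0.007]
[ 0.96  0.86 -1.  ] [0.03  0.289 0.026]
[ 0.54  0.06 -1.23] [ 0.04   0.303 -0.025]
[ 0.51407263 -0.25621827  0.20972941] [-179.88991877  -15.07398249   -7.06068538]
```

```bash
python3 - <<'E'
from h import *
b=cv2.imread("pics/top0.png")[172:206,310:350]
s=18
b=np.clip((b.astype(float)-90)*1.6,0,255).astype(np.uint8)
B=cv2.resize(b,None,fx=s,fy=s,interpolation=cv2.INTER_CUBIC)
B=B[:560]
f=lambda P:((proj("top",P)-[310,172]+.5)*s-.5).astype(int)
C=B.copy()
th=np.linspace(0,2*np.pi,90)
def circ(d,r,e): return M-A*d-X*e+np.outer(np.cos(th),X)*r+np.outer(np.sin(th),Y)*r
for d,r,e,col in((0,.051,0,(0,0,255)),(0,.035,0,(0,0,255)),(.096,.032,.003,(0,200,0)),(.124,.032,.003,(200,0,0))): cv2.polylines(C,[f(circ(d,r,e))],True,col,1)
cv2.polylines(C,[f([BAR-Y*.0295-A*.026,BAR-Y*.0273-A*.01,BAR-Y*.017,BAR+Y*.017,BAR+Y*.0273-A*.01,BAR+Y*.0295-A*.026])],False,(255,0,255),1)
cv2.imwrite("pics/bar.png",C)
E
```

```text
(no output)
```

View pics/bar.png

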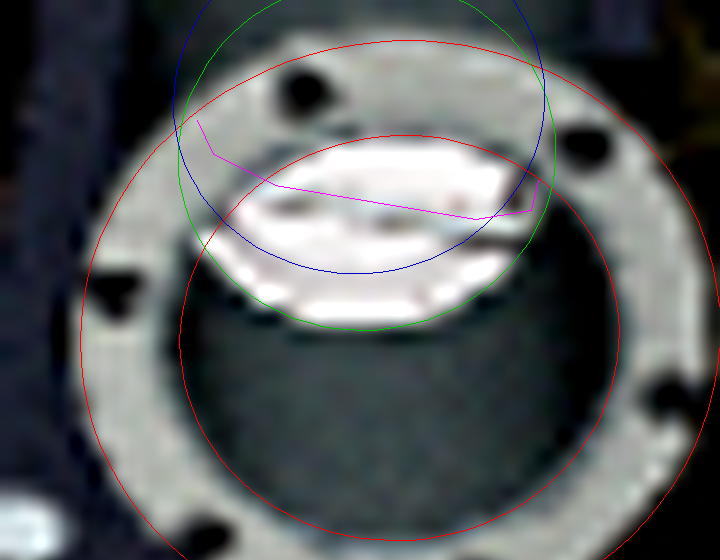

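Request:
send_rows --pt "10 2.5 0 0 0 0 0" --pt "10 3 0 0 0 0 0" --pt "10 0 0 2 0 0 0" --pt "10 0 0 0 0 0 0"

```text
time_s: 13.4
tool_pos: [0.5199, -0.2568, 0.2089]
tool_rot: [-179.9, -15.1, -7.0]
force: [0.0, -1.7, -1.4]
grip_width: 0.0196
```

Request:
send_rows --pt "10 0 0 1.5 0 0 0" --pt "10 0 0 0 0 0 0" --pt "10 0 0 0 0 0 0"

```text
time_s: 13.7
tool_pos: [0.52, -0.2569, 0.2075]
tool_rot: [-179.9, -15.0, -7.1]
force: [-0.0, -0.7, -2.2]
grip_width: 0.0199
```

Request:
send_rows --pt "10 0 0 1.5 0 0 0" --pt "10 0 0 0 0 0 0" --pt "10 0 0 0 0 0 0"

```text
time_s: 14.0
tool_pos: [0.5204, -0.257, 0.2061]
tool_rot: [-179.9, -15.0, -7.1]
force: [0.4, 0.2, -1.5]
grip_width: 0.02
```

Request:
send_rows --pt "10 0 0 1.5 0 0 0" --pt "10 0 0 0 0 0 0" --pt "10 0 0 0 0 0 0"

```text
time_s: 14.3
tool_pos: [0.5208, -0.257, 0.2047]
tool_rot: [-179.9, -15.0, -7.1]
force: [0.8, 1.2, -1.4]
grip_width: 0.0199
```

Request:
send_rows --pt "10 0 0 1.5 0 0 0" --pt "10 0 0 0 0 0 0" --pt "10 0 0 0 0 0 0"

```text
time_s: 14.6
tool_pos: [0.5212, -0.257, 0.2032]
tool_rot: [-179.9, -15.0, -7.1]
force: [-0.1, -0.6, -0.4]
grip_width: 0.02
```

Request:
send_rows --pt "10 0 0 1.5 0 0 0" --pt "10 0 0 0 0 0 0" --pt "10 0 0 0 0 0 0"

```text
time_s: 14.9
tool_pos: [0.5215, -0.2571, 0.2018]
tool_rot: [-179.9, -15.0, -7.1]
force: [-0.1, -0.3, -2.2]
grip_width: 0.0196
```

Request:
send_rows --pt "10 0 0 1.5 0 0 0" --pt "10 0 0 0 0 0 0" --pt "10 0 0 0 0 0 0"

```text
time_s: 15.2
tool_pos: [0.5219, -0.2572, 0.2003]
tool_rot: [-179.9, -15.0, -7.1]
force: [0.8, 0.4, -1.5]
grip_width: 0.0198
```

Request:
send_rows --pt "10 0 0 1.5 0 0 0" --pt "10 0 0 0 0 0 0" --pt "10 0 0 0 0 0 0"

```text
time_s: 15.5
tool_pos: [0.5223, -0.2572, 0.1989]
tool_rot: [-179.9, -15.0, -7.1]
force: [-0.1, -0.8, -1.5]
grip_width: 0.0199
```

```bash
cat >> h.py <<'E'
def avg(n=8):
    F=[];T=[]
    for i in range(n):
        env.read_camera("top");o=env.get_obs();F.append(o["force"]);T.append(o["wrist_torque"])
    print("F",np.mean(F,0).round(2),np.std(F,0).round(2),"T",np.mean(T,0).round(3),np.std(T,0).round(3),"pos",o["tool_pos"].round(4),"t",o["time_s"]);return o
E
python3 -c "
from h import *
avg()"
```

```text
F [ 0.24  0.07 -1.93] [0.55 0.49 0.35] T [0.071 0.328 0.011] [0.031 0.029 0.022] pos [ 0.5224 -0.2572  0.1989] t 15.9
```

Request:
send_rows --pt "10 0 0 3 0 0 0" --pt "10 0 0 0 0 0 0" --pt "10 0 0 0 0 0 0"

```text
time_s: 16.2
tool_pos: [0.5232, -0.2573, 0.196]
tool_rot: [-179.9, -15.0, -7.1]
force: [-0.2, 0.1, -1.7]
grip_width: 0.0198
```

Request:
send_rows --pt "10 0 0 3 0 0 0" --pt "10 0 0 0 0 0 0" --pt "10 0 0 0 0 0 0"

```text
time_s: 16.5
tool_pos: [0.5239, -0.2573, 0.193]
tool_rot: [-179.9, -15.0, -7.1]
force: [-0.9, 0.2, -2.2]
grip_width: 0.0196
```

```bash
python3 -c "
from h import *
avg()"
```

```text
F [-0.14 -0.03 -1.14] [0.58 0.56 0.46] T [ 0.087  0.405 -0.011] [0.027 0.027 0.016] pos [ 0.5239 -0.2574  0.1932] t 16.9
```

Request:
send_rows --pt "10 -1 0 -4 0 0 0" --pt "10 -1 0 -4 0 0 0" --pt "10 -1.5 0 -4 0 0 0" --pt "10 -1.5 0 -4 0 0 0" --pt "10 -1.5 0 -4 0 0 0" --pt "10 -1.5 0 -4 0 0 0" --pt "10 -1.5 0 -4 0 0 0" --pt "10 -1.5 0 -4 0 0 0" --pt "10 -1.5 0 -4 0 0 0" --pt "10 -1.5 0 -4 0 0 0" --pt "10 0 0 0 0 0 0"

```text
time_s: 18.0
tool_pos: [0.5002, -0.2548, 0.2289]
tool_rot: [-179.9, -15.1, -7.1]
force: [1.2, -1.3, -1.4]
grip_width: 0.0195
```

```bash
python3 -c "
from h import *
o=avg(6)
print(o['tool_rot'],o['qpos'].round(1),M+A*((hookpts(o,[(8,4.7)])[0]-M)@A), (hookpts(o,[(8,4.7)])[0]-M)@A,(hookpts(o,[(8,4.7)])[0]-M)@X,(hookpts(o,[(8,4.7)])[0]-M)@Y)"
```

```text
F [ 0.52  0.28 -1.35] [0.49 0.94 0.24] T [0.054 0.282 0.006] [0.028 0.022 0.023] pos [ 0.5003 -0.2545  0.2281] t 18.3
[-179.87860261  -15.0547614    -7.05927408] [ 47.5  -2.4 -19.1 107.2  -7.2  61.1 -66. ] [ 0.54069876 -0.25902579  0.11426038] -0.028980719899595973 -0.00178057977940351 -0.00021168220367858437
```

Request:
send_rows --pt "10 -1.5 0 -4 0 0 0" --pt "10 -1.5 0 -4 0 0 0" --pt "10 -1.5 0 -4 0 0 0" --pt "10 -2 0 -5 0 0 0" --pt "10 -2 0 -5 0 0 0" --pt "10 -2 0 -5 0 0 0" --pt "10 -2 0 -5 0 0 0" --pt "10 -2 0 -5 0 0 0" --pt "10 -2 0 -5 0 0 0" --pt "10 -1.5 0 -4 0 0 0" --pt "10 -1.5 0 -4 0 0 0" --pt "10 0 0 0 0 0 0"

```text
time_s: 19.5
tool_pos: [0.4686, -0.2509, 0.2721]
tool_rot: [-179.9, -15.1, -7.1]
force: [0.4, -0.3, -1.2]
grip_width: 0.0197
```

```bash
python3 - <<'E'
from h import *
o=avg(6);b=hookpts(o,[(8,4.7)])[0]-M;print(b@A,b@X,b@Y,o["tool_rot"],o["qpos"].round(1))
a=env.read_camera("scene")[:,:,::-1]
print([(d["confidence"],d["rect"]) for d in env.regions_of("scene","strainer")])
cv2.imwrite("pics/j1.png",cv2.resize(a[170:270,250:350],None,fx=6,fy=6,interpolation=cv2.INTER_CUBIC))
E
```

```text
F [ 0.48  0.02 -1.79] [0.18 0.36 0.73] T [ 0.079  0.283 -0.011] [0.034 0.014 0.042] pos [ 0.4687 -0.2507  0.2713] t 19.8
0.024648181836701054 -0.003095915510525399 -0.00026220167463905794 [-179.87732775  -15.05169106   -7.05953684] [ 48.6  -7.4 -17.5 106.8  -9.1  66.8 -63.5]
[]
```

View pics/j1.png

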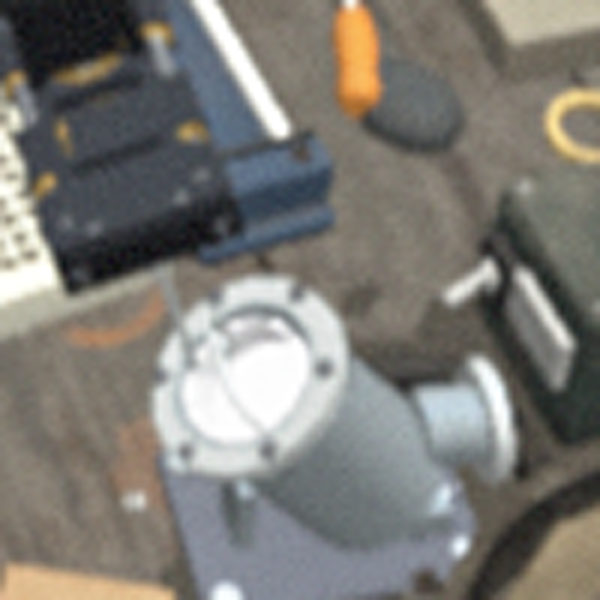

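```bash
python3 - <<'E'
from h import *
plan([(*tcpb(8,4.7,10,125),9),(*tcpb(8,4.7,4,160),12)],10)
E
```

```text
[[10,0.2,-0.1,-3.2,0,-0.01,0],[10,0.1,0,-3.3,0,-0.01,0],[10,0.1,-0.1,-3.2,-0.001,-0.009,0],[10,0,-0.1,-3.3,0,-0.01,0],[10,0,0,-3.2,0,-0.01,-0.001],[10,0,-0.1,-3.2,0,-0.01,0],[10,0,0,-3.3,0,-0.01,0],[10,-0.1,-0.1,-3.2,-0.001,-0.009,0],[10,-0.1,0,-3.2,0,-0.01,0],[10,-0.2,0,-2.7,0,-0.009,0],[10,-0.2,0,-2.6,0,-0.008,0],[10,-0.2,0,-2.7,0,-0.009,0]]
[[10,-0.2,0,-2.6,0,-0.009,0],[10,-0.3,0,-2.7,0,-0.009,0],[10,-0.3,0,-2.6,0,-0.008,0],[10,-0.3,0,-2.7,0,-0.009,0],[10,-0.3,0,-2.6,0,-0.009,0],[10,-0.4,0,-2.7,0,-0.009,0],[10,-0.4,0,-2.6,0,-0.008,0],[10,-0.4,0,-2.7,0,-0.009,0],[10,-0.4,0,-2.6,0,-0.009,0]]
```

Request:
send_rows --pt "10 0.1 0 -3.2 0 -0.01 0" --pt "10 0.1 0 -3.2 0 -0.01 0" --pt "10 0.1 0 -3.2 0 -0.01 0" --pt "10 0 0 -3.2 0 -0.01 0" --pt "10 0 0 -3.2 0 -0.01 0" --pt "10 0 0 -3.2 0 -0.01 0" --pt "10 0 0 -3.2 0 -0.01 0" --pt "10 -0.1 0 -3.2 0 -0.01 0" --pt "10 -0.1 0 -3.2 0 -0.009 0" --pt "10 -0.2 0 -2.7 0 -0.009 0" --pt "10 -0.2 0 -2.7 0 -0.009 0" --pt "10 -0.2 0 -2.7 0 -0.009 0"

```text
time_s: 21.1
tool_pos: [0.4602, -0.2498, 0.3075]
tool_rot: [-179.9, -8.3, -7.1]
force: [-0.4, 0.3, -1.8]
grip_width: 0.02
```

Request:
send_rows --pt "10 -0.2 0 -2.7 0 -0.009 0" --pt "10 -0.3 0 -2.7 0 -0.009 0" --pt "10 -0.3 0 -2.7 0 -0.009 0" --pt "10 -0.3 0 -2.7 0 -0.009 0" --pt "10 -0.3 0 -2.7 0 -0.009 0" --pt "10 -0.4 0 -2.7 0 -0.009 0" --pt "10 -0.4 0 -2.7 0 -0.009 0" --pt "10 -0.4 0 -3 0 -0.009 0" --pt "10 -0.4 0 -4 0 -0.009 0" --pt "10 0 0 -5 0 0 0" --pt "10 0 0 -5 0 0 0" --pt "10 0 0 -5 0 0 0"

```text
time_s: 22.3
tool_pos: [0.4538, -0.249, 0.3484]
tool_rot: [-179.9, -3.8, -7.0]
force: [-0.2, -0.7, -2.5]
grip_width: 0.0198
```

```bash
python3 - <<'E'
from h import *
o=avg(4);b=hookpts(o,[(8,4.7)])[0];print(b,b-M,o["tool_rot"],o["qpos"].round(1))
a=env.read_camera("scene")[:,:,::-1]
cv2.imwrite("pics/j2.png",cv2.resize(a[150:270,230:350],None,fx=5,fy=5,interpolation=cv2.INTER_CUBIC))
E
```

```text
F [-0.2   0.27 -2.43] [0.46 0.37 0.52] T [0.053 0.218 0.014] [0.029 0.021 0.035] pos [ 0.4536 -0.2491  0.3479] t 22.5
[ 0.46948194 -0.25086919  0.22761211] [-0.05471806  0.00613081  0.08961211] [-179.90289361   -3.77087883   -7.04874967] [ 47.1  -1.7 -19.7  91.7  -2.   86.3 -69.6]
```

View pics/j2.png

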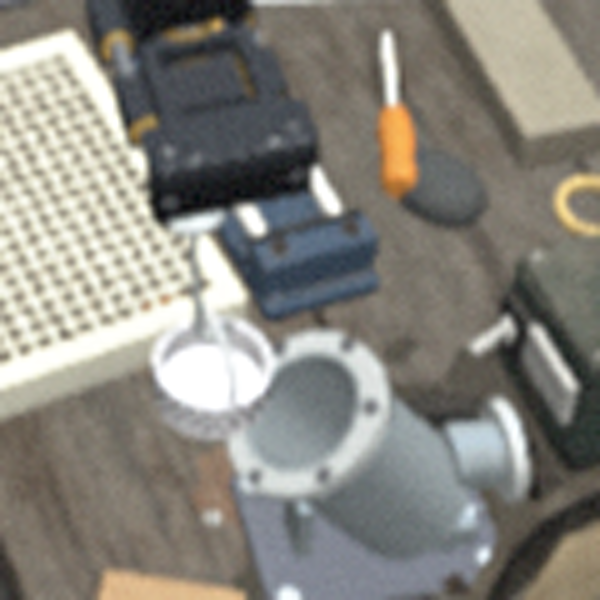

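Request:
send_rows --pt "10 0 -3 0 0 -0.004 0" --pt "10 -0.5 -7 0 0 -0.004 0" --pt "10 -1 -12 0 0 -0.004 0" --pt "10 -1.5 -17 0 0 -0.004 0" --pt "10 -1.5 -20 0 0 -0.004 0" --pt "10 -1.5 -20 0 0 -0.004 0" --pt "10 -1.5 -20 0 0 -0.004 0" --pt "10 -1.5 -20 0 0 -0.004 0" --pt "10 -1.5 -20 0 0 -0.004 0" --pt "10 -1.5 -20 0 0 -0.004 0" --pt "10 -1.5 -20 1 0 -0.004 0" --pt "10 -1.5 -20 2 0 -0.004 0"

```text
time_s: 23.75
tool_pos: [0.4631, -0.047, 0.3448]
tool_rot: [-179.9, -1.0, -6.9]
force: [0.2, -0.3, -2.8]
grip_width: 0.02
```

Request:
send_rows --pt "10 -1.5 -20 4 0 -0.004 0" --pt "10 -1.5 -17 6 0 -0.004 0" --pt "10 -1 -13 8 0 -0.004 0" --pt "10 -0.5 -9 9 0 -0.004 0" --pt "10 -0.5 -6 10 0 0 0" --pt "10 0 -4 10 0 0 0" --pt "10 0 -2 10 0 0 0" --pt "10 0 0 10 0 0 0" --pt "10 0 0 9 0 0 0" --pt "10 0 0 8 0 0 0" --pt "10 0 0 6 0 0 0" --pt "10 0 0 4 0 0 0"

```text
time_s: 24.95
tool_pos: [0.4674, 0.0213, 0.2501]
tool_rot: [-179.9, -0.1, -7.1]
force: [-0.5, 0.4, -2.1]
grip_width: 0.02
```

Request:
send_rows --pt "10 0 0 3 0 0 0" --pt "10 0 0 2 0 0 0" --pt "10 0 0 1 0 0 0" --pt "10 0 0 0 0 0 0" --pt "10 0 0 0 0 0 0" --pt "10 0 0 0 0 0 0" --pt "10 0 0 0 0 0 0"

```text
time_s: 25.65
tool_pos: [0.4676, 0.0215, 0.2448]
tool_rot: [-179.9, -0.1, -7.0]
force: [-0.3, -0.5, -2.3]
grip_width: 0.0199
```

```bash
python3 - <<'E'
from h import *
o=avg(4);b=hookpts(o,[(8,4.7)])[0];print("bar",b,o["tool_rot"],"bottom z",b[2]-.054)
E
```

```text
F [ 0.17  0.38 -2.33] [0.75 0.1  0.56] T [ 0.024  0.006 -0.001] [0.029 0.042 0.02 ] pos [0.4675 0.0215 0.2447] t 25.85
bar [0.47570383 0.02073465 0.1236186 ] [-1.79889800e+02 -1.06211747e-01 -7.03448734e+00] bottom z 0.06961860259491806
```

Request:
send_rows --pt "10 0 0 3 0 0 0" --pt "10 0 0 5 0 0 0" --pt "10 0 0 5 0 0 0" --pt "10 0 0 5 0 0 0" --pt "10 0 0 4 0 0 0" --pt "10 0 0 3 0 0 0" --pt "10 0 0 2 0 0 0" --pt "10 0 0 1 0 0 0" --pt "10 0 0 1 0 0 0" --pt "10 0 0 1 0 0 0" --pt "10 0 0 1 0 0 0" --pt "10 0 0 1 0 0 0"

```text
time_s: 27.05
tool_pos: [0.4676, 0.0215, 0.2127]
tool_rot: [-179.9, -0.1, -7.0]
force: [-0.6, -0.6, -2.2]
grip_width: 0.0198
```

Request:
send_rows --pt "10 0 0 1 0 0 0" --pt "10 0 0 1 0 0 0" --pt "10 0 0 1 0 0 0" --pt "10 0 0 1 0 0 0" --pt "10 0 0 1 0 0 0" --pt "10 0 0 1 0 0 0" --pt "10 0 0 1 0 0 0" --pt "10 0 0 1 0 0 0" --pt "10 0 0 1 0 0 0" --pt "10 0 0 0 0 0 0"

```text
time_s: 28.05
tool_pos: [0.4675, 0.0216, 0.2035]
tool_rot: [-179.9, -0.1, -7.0]
force: [0.6, 0.2, -1.3]
grip_width: 0.02
```

```bash
python3 - <<'E'
from h import *
o=avg(5);print("bend",hookpts(o,[(8,0)])[0],"expected bar z .088")
E
```

```text
F [ 0.12  0.12 -0.85] [0.53 0.37 0.53] T [ 0.037  0.037 -0.003] [0.024 0.019 0.02 ] pos [0.4676 0.0216 0.2037] t 28.3
bend [0.47581916 0.02080736 0.07794093] expected bar z .088
```

Request:
send_rows --pt "10 0 0 2 0 0 0" --pt "10 0 0 2 0 0 0" --pt "10 0 0 2 0 0 0" --pt "10 0 0 2 0 0 0" --pt "10 0 0 1.5 0 0 0" --pt "10 0 0 0 0 0 0" --pt "10 -2 0 0 0 0 0" --pt "10 -3 0 0 0 0 0" --pt "10 -3 0 0 0 0 0" --pt "10 -3 0 0 0 0 0" --pt "10 -3 0 0 0 0 0" --pt "10 -2 0 0 0 0 0"

```text
time_s: 29.5
tool_pos: [0.4514, 0.0236, 0.1942]
tool_rot: [-179.9, -0.1, -7.0]
force: [0.8, -0.1, -1.3]
grip_width: 0.0197
```

```bash
python3 - <<'E'
from h import *
o=avg(3);print(hookpts(o,[(8,0)])[0])
a=env.read_camera("scene")[:,:,::-1]
cv2.imwrite("pics/j3.png",cv2.resize(a[130:220,190:290],None,fx=6,fy=6,interpolation=cv2.INTER_CUBIC))
E
```

```text
F [-0.02 -0.   -1.65] [0.61 0.67 0.4 ] T [ 0.041  0.019 -0.001] [0.021 0.02  0.021] pos [0.4516 0.0235 0.1942] t 29.65
[0.45986832 0.02271266 0.06840765]
```

View pics/j3.png

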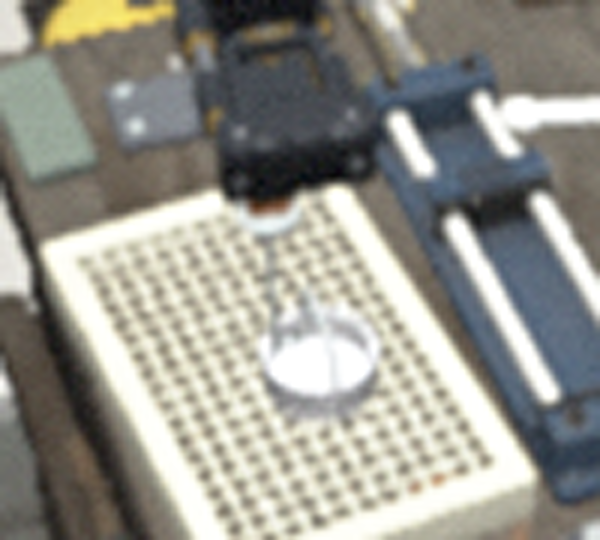

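Request:
send_rows --pt "10 -2 0 0 0 0 0" --pt "10 -2 0 0 0 0 0" --pt "10 0 0 -3 0 0 0" --pt "10 0 0 -4 0 0 0" --pt "10 0 0 -5 0 0 0" --pt "10 0 0 -6 0 0 0" --pt "10 0 0 -8 0 0 0" --pt "10 0 0 -15 0 0 0" --pt "10 0 0 -20 0 0 0" --pt "10 0 0 -20 0 0 0" --pt "10 0 0 -20 0 0 0" --pt "10 0 0 0 0 0 0"

```text
time_s: 30.9
tool_pos: [0.4492, 0.024, 0.2982]
tool_rot: [-179.9, -0.4, -7.0]
force: [0.4, -0.2, -1.7]
grip_width: 0.0198
```

```bash
python3 - <<'E'
from h import *
o=avg(3)
env.read_camera("scene")
print([(d["confidence"],d["rect"]) for d in env.regions_of("scene","strainer")])
D=lambda y:Rm([180,0,y])
plan([((.460,.15,.29),D(-4),6),((.4795,.3008,.295),D(-1.85),8)],10)
E
```

```text
F [-0.1   0.25 -1.52] [0.4  0.52 0.47] T [0.048 0.019 0.021] [0.031 0.024 0.038] pos [0.4471 0.0238 0.2944] t 31.05
[(0.65, [233.3, 180.1, 255.8, 200.4]), (0.36, [276.5, 215.6, 335.7, 273.8])]
[[10,-0.4,-21.1,0.7,0,0,-0.009],[10,-0.2,-21.2,0.7,-0.001,0,-0.009],[10,-0.1,-21.1,0.7,0,0,-0.008],[10,0.2,-21.2,0.7,0,0,-0.009],[10,0.3,-21.1,0.6,-0.001,0,-0.009],[10,0.5,-21.1,0.7,0,0,-0.009],[10,1.1,-19,-0.6,0,0,-0.005],[10,1.2,-19,-0.7,0,0,-0.004],[10,1.3,-18.9,-0.6,0,0,-0.005],[10,1.4,-19,-0.6,0,0,-0.005],[10,1.5,-18.9,-0.6,0,0,-0.004],[10,1.6,-19,-0.7,0,0,-0.005]]
[[10,1.6,-18.9,-0.6,0,0,-0.005],[10,1.8,-19,-0.6,0,0,-0.005]]
```

Request:
send_rows --pt "10 -0.5 -21 0 0 0 -0.009" --pt "10 0 -21 0 0 0 -0.009" --pt "10 0 -21 0 0 0 -0.009" --pt "10 0 -21 0 0 0 -0.009" --pt "10 0.5 -21 0 0 0 -0.009" --pt "10 0.5 -21 0 0 0 -0.009" --pt "10 1 -19 0 0 0 -0.005" --pt "10 1 -19 0 0 0 -0.005" --pt "10 1.5 -19 0 0 0 -0.005" --pt "10 1.5 -19 0 0 0 -0.005" --pt "10 1.5 -19 0 0 0 -0.005" --pt "10 1.5 -19 0 0 0 -0.005"

```text
time_s: 32.35
tool_pos: [0.4747, 0.263, 0.2945]
tool_rot: [-179.9, -0.0, -2.2]
force: [0.5, -0.4, -1.3]
grip_width: 0.0198
```

Request:
send_rows --pt "10 1.5 -19 0 0 0 -0.005" --pt "10 2 -19 0 0 0 -0.005" --pt "10 0 0 0 0 0 0" --pt "10 0 0 0 0 0 0" --pt "10 0 0 0 0 0 0"

```text
time_s: 32.85
tool_pos: [0.48, 0.2991, 0.2951]
tool_rot: [-180.0, -0.1, -1.7]
force: [0.1, 1.0, -1.5]
grip_width: 0.0199
```

```bash
python3 - <<'E'
from h import *
o=avg(3);print(o["tool_rot"],hookpts(o,[(8,0)])[0])
plan([((.4797,.3009,.285),Rm([180,0,-1.85]),2),((.4797,.3009,.157),Rm([180,0,-1.85]),10)],10)
a=env.read_camera("scene")[:,:,::-1]
f=lambda P:((proj("scene",P)-[185,75]+.5)*6-.5).round().tolist()
print(f(hookpts(o,[(8,0),(0,100)])))
cv2.imwrite("pics/k1.png",cv2.resize(a[75:165,185:285],None,fx=6,fy=6,interpolation=cv2.INTER_CUBIC))
E
```

```text
F [-0.18  0.33 -1.18] [0.37 0.33 0.65] T [0.049 0.014 0.024] [0.013 0.035 0.019] pos [0.4802 0.2993 0.2956] t 33.0
[-1.79949020e+02 -1.29973518e-01 -1.74551892e+00] [0.48850298 0.29916799 0.16986056]
[[10,-0.3,-0.8,5.3,0,-0.001,0.001],[10,-0.3,-0.8,5.3,-0.001,-0.001,0.001],[10,0,0,12.8,0,0,0],[10,0,0,12.8,0,0,0],[10,0,0,12.8,0,0,0],[10,0,0,12.8,0,0,0],[10,0,0,12.8,0,0,0],[10,0,0,12.8,0,0,0],[10,0,0,12.8,0,0,0],[10,0,0,12.8,0,0,0],[10,0,0,12.8,0,0,0],[10,0,0,12.8,0,0,0]]
[[214.0, 227.0], [191.0, 87.0]]
```

View pics/k1.png

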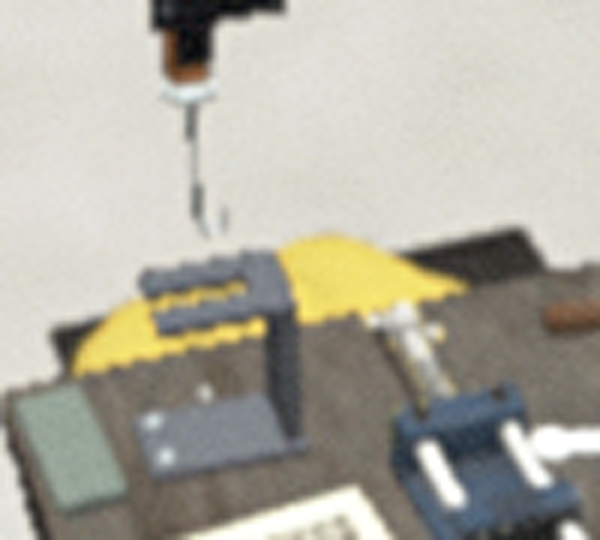

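Request:
send_rows --pt "10 -0.3 -0.8 5 0 -0.001 0" --pt "10 -0.3 -0.8 5 0 -0.001 0" --pt "10 0 0 10 0 0 0" --pt "10 0 0 10 0 0 0" --pt "10 0 0 10 0 0 0" --pt "10 0 0 10 0 0 0" --pt "10 0 0 0 0 0 0"

```text
time_s: 33.75
tool_pos: [0.4786, 0.3014, 0.2437]
tool_rot: [-180.0, 0.2, -1.6]
force: [0.2, 1.3, -0.7]
grip_width: 0.0201
```

Request:
send_rows --pt "10 0 0 12 0 0 0" --pt "10 0 0 12 0 0 0" --pt "10 0 0 12 0 0 0" --pt "10 0 0 12 0 0 0" --pt "10 0 0 12 0 0 0" --pt "10 0 0 12 0 0 0" --pt "10 0 0 12 0 0 0" --pt "10 0 0 4 0 0 0" --pt "10 0 0 0 0 0 0"

```text
time_s: 34.65
tool_pos: [0.479, 0.3021, 0.1568]
tool_rot: [-179.9, 0.1, -1.6]
force: [0.2, -0.1, -0.6]
grip_width: 0.0197
```

```bash
python3 - <<'E'
from h import *
o=avg(4);print(o["tool_rot"])
E
```

```text
F [ 0.41  0.15 -1.37] [0.33 0.3  0.42] T [0.014 0.02  0.009] [0.036 0.03  0.03 ] pos [0.4798 0.3026 0.1583] t 34.85
[-1.79865550e+02 -5.97948982e-02 -1.64676026e+00]
```

Request:
send_rows --pt "10 0 1.5 1 0 0 0" --pt "10 0 0 1 0 0 0" --pt "10 0 0 1 0 0 0" --pt "10 0 0 1 0 0 0" --pt "10 0 0 1 0 0 0" --pt "10 0 0 1 0 0 0" --pt "10 0 0 0.5 0 0 0" --pt "10 0 0 0 0 0 0"

```text
time_s: 35.65
tool_pos: [0.4792, 0.3008, 0.151]
tool_rot: [-179.9, 0.0, -1.6]
force: [-0.7, -0.1, -1.4]
grip_width: 0.02
```

```bash
python3 - <<'E'
from h import *
o=avg(5);print(o["tool_rot"])
E
```

```text
F [-0.42  0.22 -1.14] [0.39 0.36 0.33] T [ 0.033  0.007 -0.   ] [0.04  0.015 0.019] pos [0.4794 0.3008 0.1512] t 35.9
[-1.79898041e+02 -3.25440042e-04 -1.64549147e+00]
```

Request:
send_rows --pt "10 0 0 0.5 0 0 0" --pt "10 0 0 0.5 0 0 0" --pt "10 0 0 0 0 0 0" --pt "10 0 0 0 0 0 0"

```text
time_s: 36.3
tool_pos: [0.4794, 0.3009, 0.1505]
tool_rot: [-179.9, -0.0, -1.6]
force: [-1.0, -0.7, 2.3]
grip_width: 0.02
```

```bash
python3 - <<'E'
from h import *
o=avg(5)
E
```

```text
F [-1.17 -0.86  3.67] [0.64 0.26 0.37] T [-0.257  0.337  0.006] [0.036 0.039 0.028] pos [0.4794 0.3009 0.1505] t 36.55
```

Request:
send_rows --pt "30 0 0 0 0 0 0" --pt "40 0 0 0 0 0 0" --pt "60 0 0 0 0 0 0" --pt "70 0 0 0 0 0 0" --pt "70 0 0 0 0 0 0" --pt "70 0 0 0 0 0 0" --pt "70 0 0 0 0 0 0" --pt "70 0 0 0 0 0 0"

```text
time_s: 37.35
tool_pos: [0.4793, 0.3008, 0.1501]
tool_rot: [-179.9, 0.0, -1.6]
force: [0.2, -0.3, -0.2]
grip_width: 0.0683
```

Request:
send_rows --pt "70 0 0 -5 0 0 0" --pt "70 0 0 -10 0 0 0" --pt "70 0 0 -20 0 0 0" --pt "70 0 0 -30 0 0 0" --pt "70 0 0 -30 0 0 0" --pt "70 0 0 -30 0 0 0" --pt "70 0 0 -10 0 0 0" --pt "70 15 15 0 0 0 0" --pt "70 20 30 0 0 0 0" --pt "70 20 40 0 0 0 0" --pt "70 20 40 0 0 0 0" --pt "70 0 40 0 0 0 0"

```text
time_s: 38.55
tool_pos: [0.5511, 0.1307, 0.2841]
tool_rot: [-179.9, 0.0, -1.7]
force: [-0.2, -0.5, 0.2]
grip_width: 0.0701
```

Request:
send_rows --pt "70 0 40 0 0 0 0" --pt "70 0 40 0 0 0 0" --pt "70 0 40 0 0 0 0" --pt "70 0 40 0 0 0 0" --pt "70 0 40 0 0 0 0" --pt "70 0 40 0 0 0 0" --pt "70 0 40 0 0 0 0" --pt "70 0 40 0 0 0 0" --pt "70 0 40 0 0 0 0" --pt "70 0 40 0 0 0 0" --pt "70 0 40 0 0 0 0" --pt "70 0 0 0 0 0 0"

```text
time_s: 39.75
tool_pos: [0.5341, -0.3144, 0.2824]
tool_rot: [180.0, 0.2, -2.3]
force: [-1.0, -0.3, -1.5]
grip_width: 0.0698
```

```bash
python3 - <<'E'
from h import *
I={c:env.read_camera(c) for c in K}
for c in K:
    for q in["hook_tool","strainer","holder","cork_block","lime_brush","stone_slip"]:
        print(c,q,[(round(d["confidence"],2),[round(float(v)) for v in d["rect"]]) for d in env.regions_of(c,q)[:2]])
    i0=cv2.imread(f"pics/{c}0.png")[:,:,::-1]
    d=np.abs(I[c].astype(int)-i0).mean(2)
    for n,(x0,y0,x1,y1) in {"scene":{"holder":(205,100,240,157),"stone":(184,136,207,165),"cork":(258,265,281,291),"brush":(258,290,298,331),"tray":(233,180,256,201)},"top":{"holder":(125,176,163,220),"stone":(120,222,160,242),"cork":(321,212,357,250),"brush":(348,220,395,241)}}[c].items(): print(c,n,"diff mean/max",d[y0:y1,x0:x1].mean().round(1),d[y0:y1,x0:x1].max().round())
    cv2.imwrite(f"pics/{c}9.png",I[c][:,:,::-1])
o=env.get_obs();print(o["tool_pos"],o["time_s"])
E
```

```text
scene hook_tool [(0.52, [214, 106, 225, 127])]
scene strainer [(0.88, [233, 182, 254, 200])]
scene holder [(0.97, [210, 118, 240, 156])]
scene cork_block [(0.62, [244, 264, 278, 289])]
scene lime_brush [(0.74, [260, 293, 298, 325])]
scene stone_slip [(0.76, [187, 138, 209, 165]), (0.17, [278, 216, 334, 278])]
scene holder diff mean/max 13.8 157.0
scene stone diff mean/max 12.7 25.0
scene cork diff mean/max 41.8 129.0
scene brush diff mean/max 10.4 47.0
scene tray diff mean/max 34.1 117.0
top hook_tool [(0.51, [130, 188, 146, 203])]
top strainer [(0.56, [226, 197, 243, 220]), (0.22, [126, 176, 158, 218])]
top holder [(0.93, [128, 177, 159, 220])]
top cork_block [(0.53, [323, 215, 340, 245])]
top lime_brush []
top stone_slip [(0.69, [122, 225, 156, 239])]
top holder diff mean/max 6.1 135.0
top stone diff mean/max 3.9 14.0
top cork diff mean/max 25.1 97.0
top brush diff mean/max 34.4 193.0
[ 0.53695055 -0.30619842  0.28418811] 40.45
```

```bash
python3 - <<'E'
from h import *
th=np.linspace(0,2*np.pi,60)
for c,(x0,y0,x1,y1) in {"scene":(205,98,240,135),"top":(122,176,163,215)}.items():
    for n in "09":
        b,g,r=cv2.split(cv2.imread(f"pics/{c}{n}.png")[y0:y1,x0:x1].astype(int))
        m=(r-b>50)&(r-g>25); p=np.argwhere(m)[:,::-1]+[x0,y0]; ev=cv2.fitLine(p.astype(np.float32),2,0,.01,.01).ravel()
        print(c,n,m.sum(),p.mean(0).round(2),p.min(0),p.max(0),"dir",ev[:2].round(2))
    P=np.concatenate([np.c_[.4757+.032*np.cos(th),.0207+.032*np.sin(th),0*th+z] for z in(.034,.062)]+[[[.4757,.0207+s*.017,.088] for s in(-1,1)]])
    q=proj(c,P);print("expected upright strainer rect",q.min(0).round(1),q.max(0).round(1))
E
```

```text
scene 0 124 [218.36 116.94] [207 104] [239 134] dir [0.05 1.  ]
scene 9 134 [218.49 117.78] [208 105] [239 134] dir [0.17 0.99]
expected upright strainer rect [233.3 178.2] [252.4 199.7]
top 0 58 [135.29 191.52] [129 185] [141 198] dir [0.42 0.91]
top 9 48 [135.4  191.67] [130 186] [141 198] dir [0.48 0.88]
expected upright strainer rect [225.4 196.4] [246.5 218.7]
```

```bash
python3 -c "
from cell import env
print(env.sign_off())"
```

```text
the job is handed in; nothing more can be done
None
```

The job is done and handed in at about 40 s of the 72 s allowed. I took the hook from its holder, caught the bail and drew the basket out with the hook alone. I then stood it on the drain tray, unhooked it, hung the hook back in the slot and drove the gripper clear.

**Last checks that agreed:**
- **Basket:** its outline in both cameras matches an upright basket on the tray to within a few pixels.
- **Hook:** the handle is within about 1 pixel of where it started in both views. I felt the collar touch the shelf at 4–5 N before letting go.
- **Stone:** its picture is essentially unchanged.

**Checks that failed or disagreed:**
- **Bore entry:** the arm could not reach the full 35° tilt above the bore because joint 2 was at its limit. I went in at 15° instead.
- **First catch:** I first misread the noisy force signal as a miss and lowered the basket back onto the bore floor. The averaged wrist torque then showed it was hooked.
- **Handle tilt:** my check was spoiled by the yellow background in the scene view, so I did not measure it exactly.
- **Cork block and brush:** the arm covered parts of them in the before and after pictures, so those comparisons are only partial. The visible edges agree, and the arm never went near them at their height. The brush was not detected in the last top picture.

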